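# Index the assembly turntable to the bare chassis and fit its body shell

### The job

Turn the assembly turntable (it has two upright handles) until the chassis that has no shell yet stands at the fixed pointer on the side nearest you, and let go so that the turntable rests in its detent there. Then pick up the loose car body shell lying on the bench to your left and set it down on that chassis, centred and square, either way round. Leave the chassis in its nest and the finished car as it is, and do not shift the tools and the wood block lying nearby.

Things in the scene. Friction and masses are not known exactly. Their poses are not given: they have to be found in the camera images.
- turntable: Fixed base of a hand-indexed assembly turntable: grey round casting, radius 98 mm, origin on its axis at bench level, z up; -x points to the pointer side (towards the robot). A sprung roller in a block at its front left (156 mm from the axis, 32 mm high) clicks in every quarter turn, pulling in from about 5 degrees; about 10 N at a handle frees it. Carries a bare metal dial, radius 113 mm.
- dial (a joint): Rotation of the dial about the vertical axis, rad, counter-clockwise from above positive, unlimited. 0 at the start, when the two nests stand left and right of the axis (+y and -y of the base). Detents at every multiple of pi/2.
- dial_mid (a point): Centre of the dial's top face, 38 mm above the bench, axes turning with the dial. The two nests lie at +56 mm and -56 mm along its y axis; the handles at +96 mm and -96 mm along its x axis. Nest edges are black strips 12 mm high.
- handle_1 (a point): Upright round black handle on the dial (on the pointer side at the start), on the handle's axis 110 mm above the bench, the height to grip it. Barrel 26 mm in diameter from 90 to 128 mm above the bench (top 131 mm), on a thin steel stud. 96 mm from the dial's axis; nothing else within 20 mm of it.
- handle_2 (a point): The same handle on the other side of the dial (far side at the start), same sizes.
- pointer (a point): Tip of the fixed steel pointer at the front rim of the base, 44 mm above the bench, 115 mm from the axis along the base's -x. The chassis to be worked on has to stand behind it.
- chassis_bare: Toy rolling chassis without shell; black frame, four big tyres, 83 mm wide (x), 116 mm long (y), 50 mm high; origin at the centre of its underside (wheel contact height), z up. It lies loosely in one of the two nests, left or right, its long axis square to the dial's radius, and rides with the dial: do not lift it. Frame top (24 mm wide, 108 mm long) is 46 mm above the origin; tyre tops 48 mm.
- frame_top (a point): Centre of the flat top of the bare chassis's frame; the shell's origin comes to lie here when fitted (84 mm above the bench). Axes as the chassis: y lengthwise.
- chassis_full: The other chassis, same make, in the other nest, carrying a shell already (a finished car, top 132 mm above the bench).
- shell_fitted: The shell that sits loosely on the other chassis. To be left there.
- shell: Loose toy car body shell on the bench, on the robot's left: 63 mm wide (x), 113 mm long (y), 48 mm high, origin at the centre of its underside, z up. Grip it across the cab (along its x): the cab is 44 mm wide, 25 mm long (from -9 to +16 mm in y) and reaches from 24 to 46 mm above the origin; below 24 mm it is 60 mm wide (fenders and sills). 42 g.
- screwdriver: Amber-handled screwdriver, 186 mm long, lying on the bench. Leave alone.
- wood_block: Plain wood block 36 x 90 x 32 mm on the bench. Leave alone.
- plier: Red-handled pliers, 164 mm long, lying on the bench. Leave alone.

How it is judged (in metres and radians):
On the way, in this order (a step that is already met when the one before it is completed fails the run):
1. the bare chassis stands at the pointer and the dial rests in its detent, handles released (x of chassis_bare in the frame of turntable below -0.046 m and y of chassis_bare in the frame of turntable between -0.008 and 0.008 m and z of chassis_bare in the frame of turntable between 0.032 and 0.044 m and angle between the x axis of dial_mid and the y axis of turntable, either way round below 0.035 rad and velocity of joint dial between -0.05 and 0.05 rad/s and contact force between the fingers and turntable below 0.3 N), for 0.3 s.
2. the loose shell sits on the bare chassis, centred and square (x of shell in the frame of chassis_bare between -0.008 and 0.008 m and y of shell in the frame of chassis_bare between -0.008 and 0.008 m and z of shell in the frame of chassis_bare between 0.042 and 0.05 m and angle between the y axis of shell and the y axis of chassis_bare, either way round below 0.12 rad and angle between shell's own z axis and vertical below 0.08 rad and linear speed of shell below 0.02 m/s and x of chassis_bare in the frame of turntable below -0.046 m and y of chassis_bare in the frame of turntable between -0.008 and 0.008 m and z of chassis_bare in the frame of turntable between 0.032 and 0.044 m and angle between the x axis of dial_mid and the y axis of turntable, either way round below 0.035 rad and velocity of joint dial between -0.05 and 0.05 rad/s), for 0.2 s.
At the end, for the whole second after the job is handed in: The bare chassis is in its nest at the pointer, dial within 2 degrees of the detent and at rest; the shell lies flat on the frame, centred within 8 mm lengthwise and crosswise, square within 7 degrees, at rest; the finished car still stands in its nest with its shell within 12 mm of centre (all of step 2 and horizontal distance between shell_fitted and chassis_full below 0.012 m and z of shell_fitted in the frame of chassis_full between 0.041 and 0.051 m and z of chassis_full in the frame of turntable between 0.032 and 0.044 m); the robot touches nothing.
It fails at once if the finished car's shell is knocked off its chassis (horizontal distance between shell_fitted and chassis_full above 0.02 m).
It fails at once if the bare chassis is lifted out of its nest (z of chassis_bare in the frame of turntable above 0.056 m).
It fails at once if a tool or the wood block is shifted (distance of any of screwdriver, wood_block, plier from where it was at the start of the episode above 0.03 m).
It also fails if it takes over 51 s, if anything falls off the work surface, if the arm or the gripper's body presses on something with over 40 N, if the wrist force passes 120 N, or if a joint passes its speed limit or range.

### The arm

A 6-joint arm with a two-finger parallel gripper is mounted at the origin on a cart in front of the work surface, level with it; the furniture and walls round the work are solid. World frame = base frame: x ahead of the robot, y to its left, z up, the work surface at z = 0. Lengths are in m, angles in degrees, forces in N, time in s.
With the tool pointing down it reaches from about 0.4 to 0.825 m from the base axis. Payload 7 kg.
Tool frame: the origin (TCP) lies on the centre line of the jaws, within the pads' length; the fingertips stand 22 mm ahead of it and the grasp point (between the pads) lies 3 mm ahead of it (ctrl.finger_overhang is the distance from the TCP to the fingertips, in m); z points along the fingers, y is the line along which they close (so a half turn about z gives the same grasp; the last joint's range is limited). The gripper opens to 88 mm and grips with 3 to 60 N. Pads are 19 mm wide; open, the fingers measure 130 mm over their backs; the gripper's body (78 mm by 193 mm) begins 47 mm behind the grasp point.
Start: joints at [-57.634, 20.546, 0.682, 0, -70.136, -16.507], TCP at [0.184, -0.649, 0.249] pointing down, gripper open.
Joint ranges: [-176.03, 176.03], [-82.01, 121.73], [-58.28, 71.71], [-173.87, 95.51], [-174.79, -0.11], [-173.66, 173.66]. Speed limits (degrees/s): [136.94, 136.94, 172.46, 180, 180, 180].

### API

Orientations are given as [roll, pitch, yaw] about the fixed x, y, z axes, in that order (R = Rz(yaw) Ry(pitch) Rx(roll)).
In Python, from plant import ctrl gives the robot as it stands. The module is installed in compiled form; this text tells all that it offers.
- The arm moves only by the shell command python3 -m creep 'ROWS'. ROWS is JSON, a list of rows, each an object with "grip": the closure, from 0 (fully open) to 1 (shut); "delta_pos": the shift along the tool's x, y, z scaled (see below), a list of three; "rotation": the turn, a rotation vector about the tool's x, y, z scaled (see below), a list of three. A call has 1 to 5 rows; each row is the pose to reach, as a shift and turn from the pose commanded when the call began, along the tool's axes at that moment; what a row does not reach only later rows make up. The controller multiplies each number of a shift by 10 cm and each number of a turn by pi/2 rad. A row lasts 1/10 s, in which the tool goes at most 50 mm and 8.59 degrees, less where a joint would pass 70% of its speed; a pose out of reach is approached as far as the arm can. A call with a number of a shift or a turn outside -1 to 1 is refused whole. A call with a gripper value outside its range is refused whole. The fingers move at their own pace and stop on an object; the grip force is fixed at half the most. Time passes only in rows, so rows that repeat a pose let the fingers close. It gives the time, the measured TCP pose, the force, the opening and the grip force at its end, in the units of the state.
- ctrl.get_obs(): the state, without advancing time (a new reading comes with each control period).
- ctrl.snapshot(name): name is "scene" or "side" or "wrist"; returns a dict with "color" (480x640x3 uint8, red, green, blue), "intrinsics" (3x3 intrinsics, pixels), "R" (3x3) and "t" (3): a world point X has camera coordinates R X + t. Camera axes: x right, y down, z forward; pixel columns grow to the right and rows downward; lengths in m; the calibration is good to about 2 mm. A picture is of the moment at which its call begins. There is no depth.
- ctrl.close_job(): hands the job in; it is judged then, once.
The state is a dict: "clock": time; "joint_pos": joint angles; "qvel": joint speeds; "tau": joint torques, N m; "tool_pos": TCP position; "orientation": TCP orientation; "force": force on the tool from outside, world axes, zero at the start; "moment": the same for the moment, N m; "opening": finger opening in m; "gripper_force": force on a finger pad.
Only numpy, scipy, OpenCV 4.12 (cv2) and the standard library are available. Lean on these libraries where they do the work, as an engineer would, in place of code of your own. Each camera call takes 0.05 s, during which the arm holds its last target. There are 200 camera calls.

## Working session

There is one attempt and no reset: what is moved stays moved. The work goes in short steps, Python scripts to look and compute and a shell command to move; the robot and the scene stay as the last step left them, time stands still between calls to the robot, and variables do not carry over. Pictures are saved under pics/ and viewed, at most 12 in all, crops included, and the job is handed in when it is done.

```bash
mkdir -p pics; cat > h.py <<'E'
import numpy as np, cv2
from plant import ctrl
from scipy.spatial.transform import Rotation as Ro
def snap(n,fn=None):
    s=ctrl.snapshot(n)
    if fn: cv2.imwrite('pics/'+fn,s['color'][:,:,::-1])
    return s
def ray(s,uv,z):
    K,R,t=map(np.array,(s['intrinsics'],s['R'],s['t']))
    d=R.T@np.linalg.inv(K)@np.array([uv[0],uv[1],1.]);c=-R.T@t
    return c+d*(z-c[2])/d[2]
def proj(s,X):
    p=np.array(s['R'])@np.array(X)+np.array(s['t']);p=np.array(s['intrinsics'])@p;return p[:2]/p[2]
def tool():
    o=ctrl.get_obs();return np.array(o['tool_pos']),Ro.from_euler('xyz',o['orientation'],degrees=True)
def go(target,yaw=None):
    "delta in move units to world TCP target, tool-down with given yaw"
    p,r=tool();d=r.inv().apply(np.array(target)-p)/0.1
    q=Ro.from_euler('xyz',[180,0,yaw],degrees=True) if yaw is not None else r
    v=(r.inv()*q).as_rotvec()/(np.pi/2)
    print('pos',np.round(d,3),'rot',np.round(v,3))
E
python3 - <<'E'
from h import *
for n in('scene','side'):
    s=snap(n,n+'0.png');print(n,-np.array(s['R']).T@np.array(s['t']))
print(ctrl.get_obs(),ctrl.finger_overhang)
E
```

```text
scene [-0.02882424  0.34205087  1.02074057]
side [0.2945736  0.46709494 1.39300256]
{'clock': 0.1, 'joint_pos': array([-5.76315664e+01,  2.05879716e+01,  6.38172956e-01, -1.70308647e-02,
       -7.01370447e+01, -1.65075895e+01]), 'qvel': array([-0.01306573, -0.0816686 ,  0.14921684,  0.08284397,  0.03822975,
        0.05872065]), 'tau': array([-1.82744698e-03, -5.84162915e+01,  2.93751454e+01,  7.01561227e+00,
        1.01547613e-02, -9.47402873e-05]), 'tool_pos': array([ 0.18434163, -0.64890661,  0.2477049 ]), 'orientation': array([ 1.79912187e+02, -9.32705754e-03, -1.64144948e+02]), 'force': array([-0.49103528,  0.32101061, -0.71656689]), 'moment': array([-0.0600803 ,  0.00488815, -0.05169917]), 'gripper_force': 0.0, 'opening': 0.0878863330714797} 0.022
```

View pics/scene0.png

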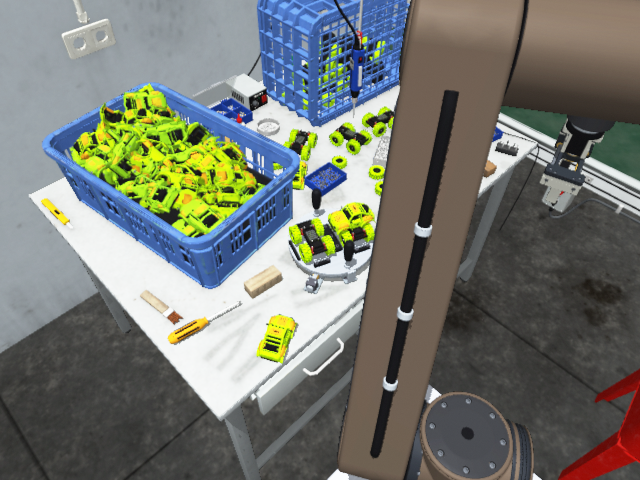

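View pics/side0.png

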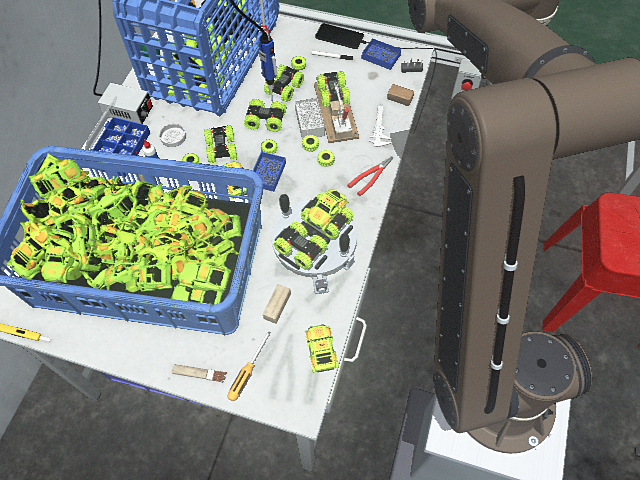

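The bare chassis is in the left nest (side view ~(300,243)) and the finished car is in the right one (~(328,212)). The handles are near (347,240) and (284,200), and the shell is at (320,348). So the dial must turn +90°. Next I zoom in for measurements.

```bash
python3 - <<'E'
from h import *
im=cv2.imread('pics/side0.png')
a=cv2.resize(im[180:310,255:375],None,fx=4.5,fy=4.5,interpolation=cv2.INTER_CUBIC)
b=cv2.resize(im[310:385,290:350],None,fx=4,fy=4,interpolation=cv2.INTER_CUBIC)
c=np.zeros((585,790,3),np.uint8);c[:a.shape[0],:540]=a;c[:300,545:785]=b;cv2.imwrite('pics/crop.png',c)
s=snap('side')
for n,uv,z in[('h1',(347,234),.131),('h2',(284,195),.131),('shell',(320,348),.03)]: print(n,ray(s,uv,z))
hsv=cv2.cvtColor(im,cv2.COLOR_BGR2HSV)
m=cv2.inRange(hsv,(20,100,80),(50,255,255));m[:310]=0;m[385:]=0;m[:,:295]=0;m[:,350:]=0
c=max(cv2.findContours(m,0,2)[0],key=cv2.contourArea)
w=np.array([ray(s,p[0],.015)[:2] for p in c],np.float32);print(cv2.minAreaRect(w*1000))
E
```

```text
h1 [ 0.4499083 -0.2485065  0.131    ]
h2 [ 0.63402189 -0.31182692  0.131     ]
shell [0.43818195 0.01475396 0.03      ]
((438.09759521484375, 7.25970458984375), (63.08180618286133, 113.25347137451172), 28.23292350769043)
```

View pics/crop.png

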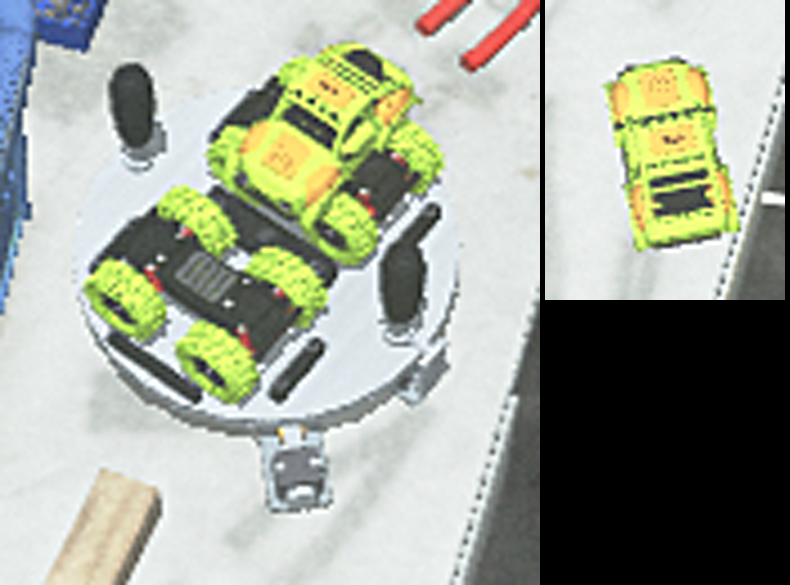

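```bash

python3 -m creep '[{"grip":0,"delta_pos":[-0.91,0.78,0],"rotation":[0,0,0]},{"grip":0,"delta_pos":[-0.91,0.78,0],"rotation":[0,0,0]},{"grip":0,"delta_pos":[-0.91,0.78,0],"rotation":[0,0,0]}]'
python3 -m creep '[{"grip":0,"delta_pos":[-0.91,0.78,0],"rotation":[0,0,0]},{"grip":0,"delta_pos":[-0.91,0.78,0],"rotation":[0,0,0]},{"grip":0,"delta_pos":[-0.91,0.78,0],"rotation":[0,0,0]}]'
python3 -m creep '[{"grip":0,"delta_pos":[-0.91,0.78,0],"rotation":[0,0,0]},{"grip":0,"delta_pos":[-0.91,0.78,0],"rotation":[0,0,0]},{"grip":0,"delta_pos":[-0.91,0.78,0],"rotation":[0,0,0]}]'
python3 -m creep '[{"grip":0,"delta_pos":[-0.5,0.4,0],"rotation":[0,0,0.39]},{"grip":0,"delta_pos":[-0.5,0.4,0],"rotation":[0,0,0.39]},{"grip":0,"delta_pos":[-0.5,0.4,0],"rotation":[0,0,0.39]},{"grip":0,"delta_pos":[-0.5,0.4,0],"rotation":[0,0,0.39]},{"grip":0,"delta_pos":[-0.5,0.4,0],"rotation":[0,0,0.39]}]'
python3 - <<'E'
from h import *
s=snap('wrist','w1.png');p,r=tool();print(p,r.as_euler('xyz',degrees=True))
for n,X in[('h1',(.45,-.2485,.131)),('h2',(.634,-.312,.131))]:print(n,proj(s,X))
E
```

```text
clock: 0.45
tool_pos: [0.2518, -0.5467, 0.2484]
orientation: [180.0, 0.0, -164.1]
force: [0.1, -0.3, -0.2]
opening: 0.0874
gripper_force: 0.0
clock: 0.75
tool_pos: [0.3182, -0.4467, 0.2487]
orientation: [180.0, 0.0, -164.0]
force: [0.1, -1.5, 0.6]
opening: 0.0879
gripper_force: 0.0
clock: 1.05
tool_pos: [0.3845, -0.3469, 0.2487]
orientation: [180.0, 0.0, -164.0]
force: [0.4, 0.2, 0.1]
opening: 0.0876
gripper_force: 0.0
clock: 1.55
tool_pos: [0.4203, -0.297, 0.2484]
orientation: [180.0, -0.0, 160.5]
force: [0.4, 0.6, -1.1]
opening: 0.0874
gripper_force: 0.0
[ 0.42023138 -0.29713384  0.2483826 ] [ 1.79993483e+02 -2.06620443e-02  1.60562137e+02]
h1 [402.96003082 267.24619553]
h2 [391.73576505 486.75795527]
```

View pics/w1.png

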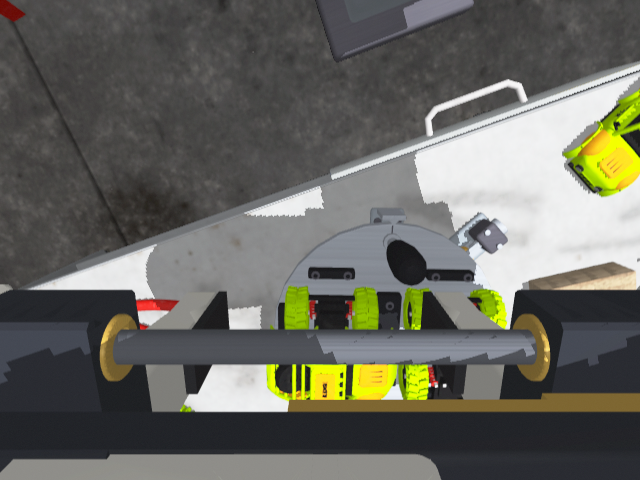

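The wrist view shows the top of handle 1 at (407,265), against a prediction of (403,267). The nest strips are at (331,273) and (450,275), nearly square to the image, and the pointer is at (388,213).

```bash
python3 - <<'E'
from h import *
s=snap('wrist')
h=ray(s,(407.5,265),.131);a=ray(s,(331,273),.05);b=ray(s,(450,275.5),.05);pt=ray(s,(388,222),.044)
d=b-a;print('h1',h,'yaw base',np.degrees(np.arctan2(d[1],d[0]))-90,'pt',pt)
sd=snap('side');print(ray(sd,(284.3,196),.131))
for z in(.2,.113): go((.451,-.250,z),161)
E
```

```text
h1 [ 0.44932596 -0.24513264  0.131     ] yaw base -20.692370366995135 pt [ 0.43704053 -0.2410183   0.044     ]
[ 0.63231224 -0.30916723  0.131     ]
pos [-0.136  0.549  0.484] rot [ 0.    -0.    -0.002]
pos [-0.136  0.549  1.354] rot [ 0.    -0.    -0.002]
```

```bash

python3 -m creep '[{"grip":0,"delta_pos":[-0.11,0.575,0],"rotation":[0,0,0]},{"grip":0,"delta_pos":[-0.11,0.575,0.4],"rotation":[0,0,0]},{"grip":0.3,"delta_pos":[-0.11,0.575,0.7],"rotation":[0,0,0]},{"grip":0.3,"delta_pos":[-0.11,0.575,0.7],"rotation":[0,0,0]}]'
python3 -m creep '[{"grip":0.3,"delta_pos":[0,0,0.4],"rotation":[0,0,0]},{"grip":0.3,"delta_pos":[0,0,0.65],"rotation":[0,0,0]},{"grip":0.3,"delta_pos":[0,0,0.65],"rotation":[0,0,0]}]'
python3 -m creep '[{"grip":1,"delta_pos":[0,0,0],"rotation":[0,0,0]},{"grip":1,"delta_pos":[0,0,0],"rotation":[0,0,0]},{"grip":1,"delta_pos":[0,0,0],"rotation":[0,0,0]},{"grip":1,"delta_pos":[0,0,0],"rotation":[0,0,0]},{"grip":1,"delta_pos":[0,0,0],"rotation":[0,0,0]}]'
python3 - <<'E'
from h import *
from scipy.spatial.transform import Rotation as Ro
c=np.array([.5415,-.278])
p,r=tool();ps=r.as_euler('xyz',degrees=True)[2];print(p,ps)
# arc: steps of 18 deg, each expressed in tool frame at start of step (pos on circle)
a0=np.arctan2(p[1]-c[1],p[0]-c[0]);R=np.hypot(*(p[:2]-c));print('R',R,np.degrees(a0))
P=lambda a:np.r_[c+.096*np.array([np.cos(a),np.sin(a)]),p[2]]
for st in (9,18,27):
  for b in (0,27):
    q=Ro.from_euler('xyz',[180,0,ps+b],degrees=True);print(st,b,np.round(q.inv().apply(P(a0+np.radians(b+st))-P(a0+np.radians(b)))*10,3))
E
```

```text
clock: 2.1
tool_pos: [0.4472, -0.2457, 0.1749]
orientation: [-180.0, -0.4, 160.8]
force: [-0.8, -0.5, -0.6]
opening: 0.0767
gripper_force: 0.0
clock: 2.4
tool_pos: [0.4481, -0.2469, 0.112]
orientation: [-180.0, -0.3, 160.8]
force: [0.0, 0.5, 0.6]
opening: 0.062
gripper_force: 0.0
clock: 2.9
tool_pos: [0.4504, -0.2459, 0.1147]
orientation: [179.9, 0.1, 160.8]
force: [-0.8, 10.5, 5.8]
opening: 0.0266
gripper_force: 4.4
[ 0.45038543 -0.24588121  0.11467521] 160.75605322695372
R 0.09660994669991564 160.5819415812254
9 0 [-0.011 -0.15  -0.   ]
9 27 [-0.011 -0.15  -0.   ]
18 0 [-0.046 -0.297 -0.   ]
18 27 [-0.046 -0.297 -0.   ]
27 0 [-0.103 -0.436 -0.   ]
27 27 [-0.103 -0.436 -0.   ]
```

```bash

python3 -m creep '[{"grip":1,"delta_pos":[0,0,0],"rotation":[0,0,0]},{"grip":1,"delta_pos":[-0.001,-0.05,0],"rotation":[0,0,-0.033]},{"grip":1,"delta_pos":[-0.005,-0.1,0],"rotation":[0,0,-0.067]},{"grip":1,"delta_pos":[-0.021,-0.2,0],"rotation":[0,0,-0.133]},{"grip":1,"delta_pos":[-0.047,-0.297,0],"rotation":[0,0,-0.2]}]'
python3 -m creep '[{"grip":1,"delta_pos":[-0.005,-0.1,0],"rotation":[0,0,-0.067]},{"grip":1,"delta_pos":[-0.021,-0.2,0],"rotation":[0,0,-0.133]},{"grip":1,"delta_pos":[-0.047,-0.297,0],"rotation":[0,0,-0.2]},{"grip":1,"delta_pos":[-0.083,-0.39,0],"rotation":[0,0,-0.267]}]'
python3 - <<'E'
from h import *
p,r=tool();d=p[:2]-np.array([.5415,-.278]);print(p,np.hypot(*d),np.degrees(np.arctan2(d[1],d[0])))
E
```

```text
clock: 3.4
tool_pos: [0.4455, -0.2766, 0.1147]
orientation: [-180.0, 0.2, 179.0]
force: [3.6, 0.5, -0.6]
opening: 0.0246
gripper_force: 30.0
clock: 3.8
tool_pos: [0.4536, -0.3164, 0.1147]
orientation: [-179.9, 0.2, -157.0]
force: [5.7, 1.2, -0.8]
opening: 0.0245
gripper_force: 30.0
[ 0.45364068 -0.31635152  0.11465313] 0.09586500801511036 -156.4182215608814
```

```bash

python3 -m creep '[{"grip":1,"delta_pos":[-0.005,-0.1,0],"rotation":[0,0,-0.067]},{"grip":1,"delta_pos":[-0.021,-0.2,0],"rotation":[0,0,-0.133]},{"grip":1,"delta_pos":[-0.047,-0.297,0],"rotation":[0,0,-0.2]},{"grip":1,"delta_pos":[-0.083,-0.39,0],"rotation":[0,0,-0.267]}]'
python3 -m creep '[{"grip":1,"delta_pos":[-0.005,-0.1,0],"rotation":[0,0,-0.067]},{"grip":1,"delta_pos":[-0.021,-0.2,0],"rotation":[0,0,-0.133]},{"grip":1,"delta_pos":[-0.047,-0.297,0],"rotation":[0,0,-0.2]},{"grip":1,"delta_pos":[-0.083,-0.39,0],"rotation":[0,0,-0.267]},{"grip":1,"delta_pos":[-0.083,-0.39,0],"rotation":[0,0,-0.267]}]'
python3 - <<'E'
from h import *
p,r=tool();d=p[:2]-np.array([.5415,-.278]);print(p,np.hypot(*d),np.degrees(np.arctan2(d[1],d[0])))
print(ctrl.get_obs()['force'])
snap('side','side2.png')
E
```

```text
clock: 4.2
tool_pos: [0.4761, -0.3492, 0.1146]
orientation: [-179.8, 0.1, -133.0]
force: [3.0, 0.0, 0.3]
opening: 0.0243
gripper_force: 30.0
clock: 4.7
tool_pos: [0.5108, -0.3707, 0.1146]
orientation: [-179.8, -0.1, -108.9]
force: [4.0, -8.0, -3.3]
opening: 0.0249
gripper_force: 30.0
[ 0.51082437 -0.37074709  0.11462799] 0.0976883658836848 -108.30137011553047
[ 3.96232176 -8.00431034 -3.30567379]
```

```bash

python3 -m creep '[{"grip":0.6,"delta_pos":[0,0,0],"rotation":[0,0,0]},{"grip":0.4,"delta_pos":[0,0,0],"rotation":[0,0,0]},{"grip":0.3,"delta_pos":[0,0,0],"rotation":[0,0,0]},{"grip":0.3,"delta_pos":[0,0,0],"rotation":[0,0,0]}]'
python3 -m creep '[{"grip":0.3,"delta_pos":[0,0,-0.4],"rotation":[0,0,0]},{"grip":0.3,"delta_pos":[0,0,-0.9],"rotation":[0,0,0]},{"grip":0.2,"delta_pos":[0,0,-1],"rotation":[0,0,0]}]'
python3 - <<'E'
from h import *
s=snap('side');w=snap('wrist')
a=cv2.resize(s['color'][170:300,255:375],None,fx=4,fy=4,interpolation=cv2.INTER_CUBIC)
c=np.zeros((520,790,3),np.uint8);c[:,:480]=a;c[:232,480:]=cv2.resize(w['color'],(310,232));cv2.imwrite('pics/c2.png',c[:,:,::-1])
E
```

```text
clock: 5.15
tool_pos: [0.5084, -0.3687, 0.1137]
orientation: [180.0, 0.0, -109.1]
force: [-0.5, -0.1, 0.1]
opening: 0.0506
gripper_force: 0.0
clock: 5.45
tool_pos: [0.5108, -0.3703, 0.22]
orientation: [-179.5, -0.1, -109.1]
force: [0.5, -0.6, -0.2]
opening: 0.065
gripper_force: 0.0
```

View pics/c2.png

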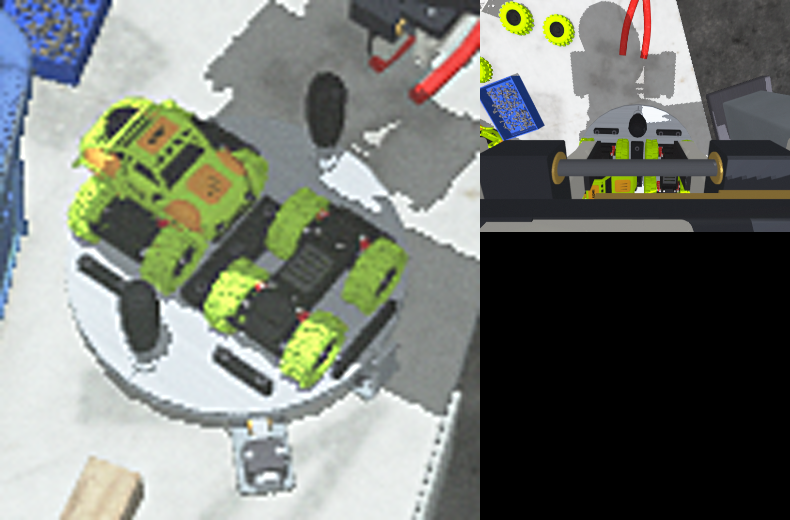

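The turn worked: the dial is indexed, the bare chassis is at the pointer, and both handles are free (crop (327,90) and (140,292)). Next is the shell.

```bash

python3 -m creep '[{"grip":0.2,"delta_pos":[-0.97,0.495,0],"rotation":[0,0,0]},{"grip":0.2,"delta_pos":[-0.97,0.495,0],"rotation":[0,0,0]},{"grip":0.2,"delta_pos":[-0.97,0.495,0],"rotation":[0,0,0]}]'
python3 -m creep '[{"grip":0.2,"delta_pos":[-0.97,0.495,0],"rotation":[0,0,0]},{"grip":0.2,"delta_pos":[-0.97,0.495,0],"rotation":[0,0,0]},{"grip":0.2,"delta_pos":[-0.97,0.495,0],"rotation":[0,0,0]}]'
python3 -m creep '[{"grip":0.2,"delta_pos":[-0.97,0.495,0],"rotation":[0,0,-0.47]},{"grip":0.2,"delta_pos":[-0.97,0.495,0],"rotation":[0,0,-0.47]},{"grip":0.2,"delta_pos":[-0.97,0.495,0],"rotation":[0,0,-0.47]},{"grip":0.2,"delta_pos":[-0.97,0.495,0],"rotation":[0,0,-0.47]},{"grip":0.2,"delta_pos":[-0.97,0.495,0],"rotation":[0,0,-0.47]}]'
python3 - <<'E'
from h import *
s=snap('wrist','w3.png');p,r=tool();print(p,r.as_euler('xyz',degrees=True))
im=cv2.imread('pics/w3.png');hsv=cv2.cvtColor(im,cv2.COLOR_BGR2HSV)
m=cv2.inRange(hsv,(8,90,70),(50,255,255));m=cv2.morphologyEx(m,cv2.MORPH_CLOSE,np.ones((7,7)))
c=max(cv2.findContours(m,0,2)[0],key=cv2.contourArea)
for z in(.01,.02): print(cv2.minAreaRect(np.array([ray(s,q[0],z)[:2]*1000 for q in c],np.float32)))
print(cv2.boundingRect(c),proj(s,(.438,.007,.046)))
E
```

```text
clock: 5.85
tool_pos: [0.4919, -0.2576, 0.2126]
orientation: [179.9, 0.1, -109.1]
force: [0.6, 0.3, 0.6]
opening: 0.07
gripper_force: 0.0
clock: 6.15
tool_pos: [0.4773, -0.1499, 0.2128]
orientation: [179.9, 0.0, -109.0]
force: [0.7, -0.5, -0.4]
opening: 0.0699
gripper_force: 0.0
clock: 6.65
tool_pos: [0.4634, -0.0448, 0.2129]
orientation: [179.9, 0.0, -66.4]
force: [-0.2, -0.8, 0.7]
opening: 0.0701
gripper_force: 0.0
[ 0.46346213 -0.04514783  0.21283399] [ 1.79935118e+02  1.34569748e-02 -6.59845685e+01]
((442.0474853515625, 2.1142005920410156), (64.71656799316406, 108.68394470214844), 28.994863510131836)
((443.5821228027344, -1.2598419189453125), (62.80657958984375, 105.47637176513672), 28.994861602783203)
(288, 223, 76, 107) [328.29861124 300.92253601]
```

View pics/w3.png

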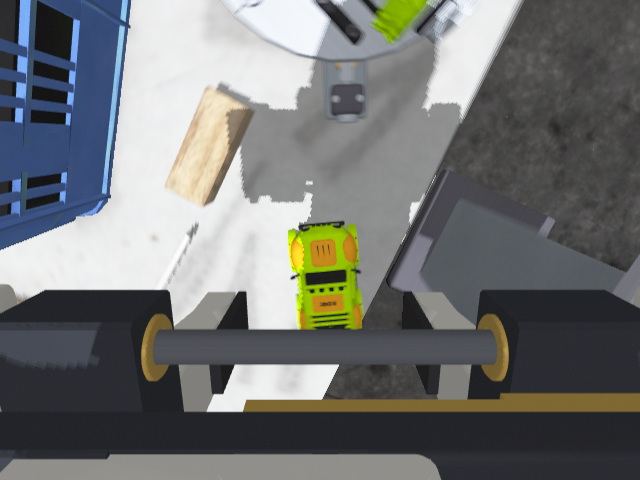

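The wrist view shows the shell upright at (327,278) with its roof near (328,300), and its rear end hidden by the gripper bar. Image up is tool +x. I back off 10 cm along -x to see all of it.

```bash

python3 -m creep '[{"grip":0.2,"delta_pos":[-1,0.03,0],"rotation":[0,0,-0.05]},{"grip":0.2,"delta_pos":[-1,0.03,0],"rotation":[0,0,-0.05]},{"grip":0.2,"delta_pos":[-1,0.03,0],"rotation":[0,0,-0.05]},{"grip":0.2,"delta_pos":[-1,0.03,0],"rotation":[0,0,-0.05]}]'
python3 - <<'E'
from h import *
s=snap('wrist','w4.png');p,r=tool();print(p,r.as_euler('xyz',degrees=True))
im=cv2.imread('pics/w4.png');hsv=cv2.cvtColor(im,cv2.COLOR_BGR2HSV)
m=cv2.inRange(hsv,(8,90,70),(50,255,255));m=cv2.morphologyEx(m,cv2.MORPH_CLOSE,np.ones((7,7)));m[:110]=0
c=max(cv2.findContours(m,0,2)[0],key=cv2.contourArea)
for z in(.01,.02): print(cv2.minAreaRect(np.array([ray(s,q[0],z)[:2]*1000 for q in c],np.float32)))
x,y,w,h=cv2.boundingRect(c);print(x,y,w,h)
cv2.imwrite('pics/w4c.png',cv2.resize(im[y-15:y+h+15,x-15:x+w+15],None,fx=4,fy=4,interpolation=cv2.INTER_CUBIC)[:590])
E
```

```text
clock: 7.1
tool_pos: [0.4213, 0.0463, 0.2133]
orientation: [180.0, 0.0, -62.3]
force: [-0.5, -1.1, 0.2]
opening: 0.07
gripper_force: 0.0
[0.42163595 0.04548592 0.21329976] [ 1.79972751e+02 -5.85731046e-03 -6.23737687e+01]
((440.6304931640625, 5.902366638183594), (64.60758972167969, 111.13259887695312), 28.035200119018555)
((441.1012268066406, 5.1739044189453125), (62.70350646972656, 107.85736083984375), 28.035215377807617)
290 110 76 129
```

View pics/w4c.png

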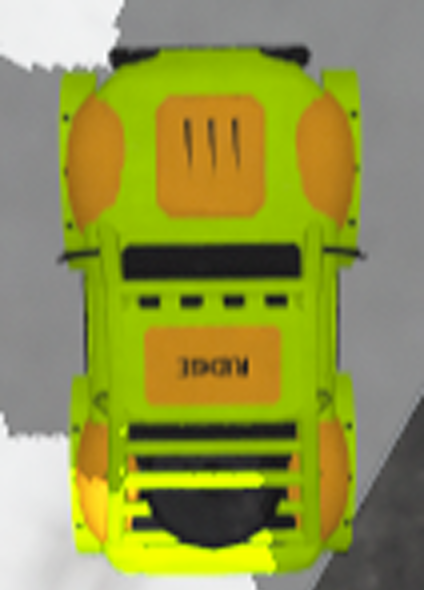

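The close-up shows the whole shell, nearly square in the image: roof centre at about crop (214,350), nose edge at row 45, tail at row 575.

```bash
python3 - <<'E'
from h import *
s=snap('wrist');f=lambda x,y:(275+x/4,95+y/4)
a=ray(s,f(210,45),.018);b=ray(s,f(208,575),.02);print('ends',a,b,'mid',(a+b)/2,np.hypot(*(a-b)[:2]))
print('axis',np.degrees(np.arctan2(*(a-b)[1::-1])))
r=ray(s,f(214,352),.046);print('roof',r)
w=ray(s,f(120,262),.04);v=ray(s,f(302,262),.04);print('wind',(w+v)/2,np.degrees(np.arctan2(*(v-w)[1::-1])))
fl=ray(s,f(60,160),.012);fr=ray(s,f(360,160),.012);print('fenders',(fl+fr)/2,np.hypot(*(fl-fr)[:2]))
E
```

```text
ends [ 0.46775632 -0.0460674   0.018     ] [0.41623534 0.05272743 0.02      ] mid [0.44199583 0.00333002 0.019     ] 0.1114218613639173
axis -62.458199872772546
roof [0.4395664  0.00622577 0.046     ]
wind [ 0.44800737 -0.00862913  0.04      ] -152.34508347738674
fenders [ 0.45725268 -0.02623328  0.012     ] 0.06381415293521107
```

```bash

python3 -m creep '[{"grip":0.2,"delta_pos":[0.43,0.02,0],"rotation":[0,0,0]},{"grip":0.2,"delta_pos":[0.43,0.02,0.3],"rotation":[0,0,0]},{"grip":0.2,"delta_pos":[0.43,0.02,0.75],"rotation":[0,0,0]},{"grip":0.2,"delta_pos":[0.43,0.02,1],"rotation":[0,0,0]},{"grip":0.2,"delta_pos":[0.43,0.02,1],"rotation":[0,0,0]}]'
python3 -m creep '[{"grip":0.2,"delta_pos":[0,0,0.35],"rotation":[0,0,0]},{"grip":0.2,"delta_pos":[0,0,0.5],"rotation":[0,0,0]},{"grip":0.2,"delta_pos":[0,0,0.5],"rotation":[0,0,0]},{"grip":0.2,"delta_pos":[0,0,0.5],"rotation":[0,0,0]}]'
python3 - <<'E'
from h import *
go((.4397,.0068,.048),-62.4)
snap('side','s5.png')
E
```

```text
clock: 7.7
tool_pos: [0.4377, 0.0038, 0.1103]
orientation: [179.6, 0.0, -62.6]
force: [0.3, -0.0, 0.2]
opening: 0.0701
gripper_force: 0.0
clock: 8.1
tool_pos: [0.4409, 0.0062, 0.0647]
orientation: [-180.0, -0.0, -62.4]
force: [0.5, 0.3, -0.3]
opening: 0.0699
gripper_force: 0.0
pos [-0.011  0.008  0.167] rot [-0. -0. -0.]
```

```bash

python3 -m creep '[{"grip":0.2,"delta_pos":[0,0,0.165],"rotation":[0,0,0]},{"grip":0.2,"delta_pos":[0,0,0.165],"rotation":[0,0,0]},{"grip":0.6,"delta_pos":[0,0,0.165],"rotation":[0,0,0]},{"grip":0.6,"delta_pos":[0,0,0.165],"rotation":[0,0,0]},{"grip":0.6,"delta_pos":[0,0,0.165],"rotation":[0,0,0]}]'
python3 -m creep '[{"grip":0.6,"delta_pos":[0,0,0],"rotation":[0,0,0]},{"grip":0.6,"delta_pos":[0,0,0],"rotation":[0,0,0]},{"grip":0.6,"delta_pos":[0,0,0],"rotation":[0,0,0]}]'
```

```text
clock: 8.65
tool_pos: [0.4404, 0.0067, 0.0478]
orientation: [-179.9, -0.0, -62.3]
force: [0.2, 0.6, 0.0]
opening: 0.0515
gripper_force: 0.0
clock: 8.95
tool_pos: [0.4401, 0.0066, 0.0475]
orientation: [-180.0, -0.0, -62.3]
force: [-1.2, -0.0, 6.2]
opening: 0.0424
gripper_force: 30.0
```

```bash

python3 -m creep '[{"grip":0.6,"delta_pos":[0,0,-0.2],"rotation":[0,0,0]},{"grip":0.6,"delta_pos":[0,0,-0.6],"rotation":[0,0,0]},{"grip":0.6,"delta_pos":[0,0,-1],"rotation":[0,0,0]},{"grip":0.6,"delta_pos":[0,0,-1],"rotation":[0,0,0]}]'
python3 -m creep '[{"grip":0.6,"delta_pos":[0.2,0,-0.4],"rotation":[0,0,0]},{"grip":0.6,"delta_pos":[0.5,0,-0.75],"rotation":[0,0,0]},{"grip":0.6,"delta_pos":[0.9,0,-0.9],"rotation":[0,0,0]},{"grip":0.6,"delta_pos":[0.9,0,-0.9],"rotation":[0,0,0]}]'
python3 -m creep '[{"grip":0.6,"delta_pos":[0.3,0,0],"rotation":[0,0,0.094]},{"grip":0.6,"delta_pos":[0.6,-0.02,0],"rotation":[0,0,0.19]},{"grip":0.6,"delta_pos":[0.91,-0.02,0],"rotation":[0,0,0.28]},{"grip":0.6,"delta_pos":[0.91,-0.02,0],"rotation":[0,0,0.37]},{"grip":0.6,"delta_pos":[0.91,-0.02,0],"rotation":[0,0,0.46]}]'
python3 -m creep '[{"grip":0.6,"delta_pos":[0,0,0],"rotation":[0,0,0.06]},{"grip":0.6,"delta_pos":[0,0,0],"rotation":[0,0,0.06]},{"grip":0.6,"delta_pos":[0,0,0],"rotation":[0,0,0.06]}]'
python3 - <<'E'
from h import *
s=snap('wrist','w6.png');p,r=tool();print(p,r.as_euler('xyz',degrees=True))
print(proj(s,(.4886,-.2596,.084)))
E
```

```text
clock: 9.35
tool_pos: [0.4428, 0.0074, 0.152]
orientation: [-179.5, -0.1, -62.3]
force: [0.5, -0.2, 0.1]
opening: 0.0431
gripper_force: 30.0
clock: 9.75
tool_pos: [0.4842, -0.0759, 0.2393]
orientation: [-179.8, -0.1, -62.5]
force: [0.3, 0.4, -1.8]
opening: 0.0429
gripper_force: 30.0
clock: 10.25
tool_pos: [0.5253, -0.1536, 0.2357]
orientation: [179.9, -0.0, -104.2]
force: [-0.3, 0.1, -0.3]
opening: 0.043
gripper_force: 30.0
clock: 10.55
tool_pos: [0.5253, -0.1528, 0.2366]
orientation: [180.0, -0.0, -109.0]
force: [-0.2, -0.1, 0.3]
opening: 0.0428
gripper_force: 30.0
[ 0.52542586 -0.15273284  0.23670483] [ 1.79966427e+02 -5.04865686e-03 -1.08985579e+02]
[325.68587798  83.52688099]
```

View pics/w6.png

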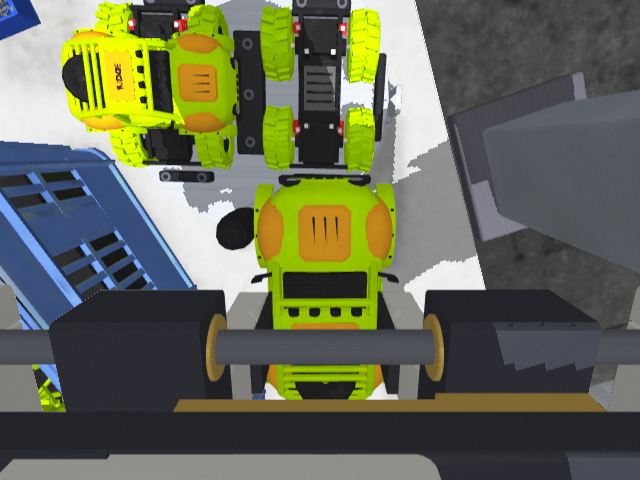

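The wrist view shows the shell held squarely (centre u≈325). The bare chassis has its grille centre at (320,87), its near frame end at row ~168, and tyre pair midpoints at u≈320.

```bash
python3 - <<'E'
from h import *
s=snap('wrist');p,r=tool()
im=s['color'];hsv=cv2.cvtColor(im,cv2.COLOR_RGB2HSV)
m=cv2.inRange(hsv,(25,120,60),(45,255,255));m[173:]=0;m[:,:258]=0;m[:,390:]=0;m=cv2.morphologyEx(m,cv2.MORPH_CLOSE,np.ones((5,5)))
n,_,st,ce=cv2.connectedComponentsWithStats(m)
T=[]
for i in range(1,n):
    if st[i,4]>500: w=ray(s,ce[i],.08);T.append(w);print(st[i],np.round(w,4))
g=lambda X:np.round(r.inv().apply(np.array(X)-p)*1000,1)
print('tyre mean',np.mean(T,0),g(np.mean(T,0)))
for n,uv,z in[('grille',(320.5,87),.084),('fend',(320,168),.08),('pred',(325.7,83.5),.084)]:
    w=ray(s,uv,z);print(n,w,g(w))
for n,uv,z in[('nose',(324,182),p[2]-.048+.018),('wind',(324.5,284),p[2]-.0475+.04),('fendL',(255.5,230),p[2]-.0475+.015),('fendR',(393.5,230),p[2]-.0475+.015)]: print(n,g(ray(s,uv,z)))
E
```

```text
[ 260    6   35   76 2286] [ 0.512  -0.2955  0.08  ]
[ 347    8   34   76 2201] [ 0.4559 -0.2749  0.08  ]
[ 262  105   33   66 1842] [ 0.5337 -0.2369  0.08  ]
[ 344  107   32   66 1798] [ 0.4773 -0.2162  0.08  ]
tyre mean [ 0.49472549 -0.25586819  0.08      ] [107.5  -4.6 156.8]
grille [ 0.49289847 -0.25866838  0.084     ] [110.7  -3.7 152.8]
fend [ 0.51169148 -0.20572004  0.08      ] [ 54.6  -4.3 156.8]
pred [ 0.48869215 -0.25963591  0.084     ] [ 1.130e+02 -1.000e-01  1.528e+02]
nose [56.7 -1.2 30. ]
wind [18.3 -0.9  7.5]
fendL [ 34.9 -32.3  32.5]
fendR [34.9 30.4 32.5]
```

```bash

python3 -m creep '[{"grip":0.6,"delta_pos":[0.3,0,0],"rotation":[0,0,0]},{"grip":0.6,"delta_pos":[0.7,-0.02,0],"rotation":[0,0,0.01]},{"grip":0.6,"delta_pos":[1,-0.033,0],"rotation":[0,0,0.011]},{"grip":0.6,"delta_pos":[1,-0.033,0],"rotation":[0,0,0.011]}]'
python3 -m creep '[{"grip":0.6,"delta_pos":[0.07,0,0.3],"rotation":[0,0,0]},{"grip":0.6,"delta_pos":[0.07,0,0.6],"rotation":[0,0,0]},{"grip":0.6,"delta_pos":[0.07,0,0.85],"rotation":[0,0,0]},{"grip":0.6,"delta_pos":[0.07,0,0.85],"rotation":[0,0,0]},{"grip":0.6,"delta_pos":[0.07,0,0.85],"rotation":[0,0,0]}]'
python3 - <<'E'
from h import *
s=snap('side');sc=snap('scene');p,r=tool();print(p)
u=proj(s,p).astype(int);v=proj(sc,p).astype(int)
f=lambda i,u:cv2.resize(i['color'][max(u[1]-50,0):u[1]+60,u[0]-48:u[0]+48],(390,447),interpolation=cv2.INTER_CUBIC)
cv2.imwrite('pics/c7.png',np.hstack([f(s,u),f(sc,v)])[:,:,::-1])
E
```

```text
clock: 11.05
tool_pos: [0.4949, -0.2508, 0.2369]
orientation: [180.0, -0.0, -110.2]
force: [0.3, 0.1, -1.1]
opening: 0.0426
gripper_force: 30.0
clock: 11.55
tool_pos: [0.4939, -0.2549, 0.1525]
orientation: [180.0, -0.0, -110.1]
force: [0.2, -0.1, -0.1]
opening: 0.0431
gripper_force: 30.0
[ 0.49469419 -0.25511092  0.15367281]
```

View pics/c7.png

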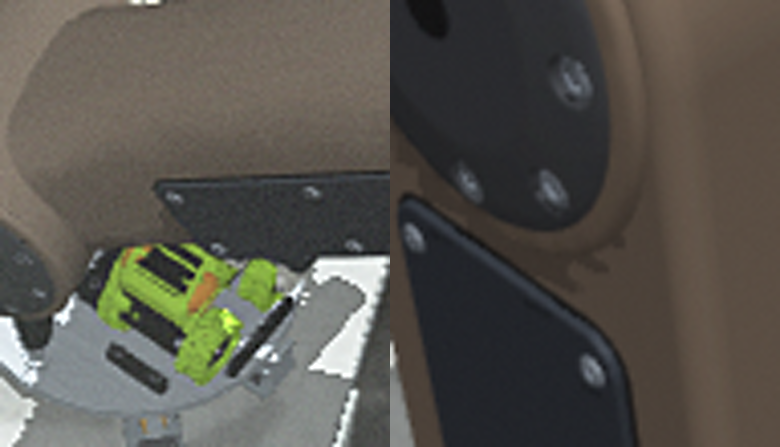

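Both fixed cameras are blocked by the arm; the part of the shell that is visible looks square over the tyres. I lower it the last 20 mm, watching the force.

```bash

python3 -m creep '[{"grip":0.6,"delta_pos":[0,0,0.1],"rotation":[0,0,0]},{"grip":0.6,"delta_pos":[0,0,0.17],"rotation":[0,0,0]},{"grip":0.6,"delta_pos":[0,0,0.2],"rotation":[0,0,0]},{"grip":0.6,"delta_pos":[0,0,0.2],"rotation":[0,0,0]},{"grip":0.6,"delta_pos":[0,0,0.2],"rotation":[0,0,0]}]'
python3 - <<'E'
from h import *
p,r=tool();print(p,ctrl.get_obs()['force'])
E
```

```text
clock: 12.15
tool_pos: [0.4935, -0.2551, 0.132]
orientation: [180.0, -0.0, -110.1]
force: [-0.2, -1.2, -0.9]
opening: 0.0426
gripper_force: 30.0
[ 0.49353548 -0.25510421  0.13198252] [-0.19378155 -1.22750056 -0.94672979]
```

Height is 132 mm (contact expected at 131.5) with negligible force. Release, lift and back away towards the bench's left.

```bash

python3 -m creep '[{"grip":0.45,"delta_pos":[0,0,0],"rotation":[0,0,0]},{"grip":0.4,"delta_pos":[0,0,0],"rotation":[0,0,0]},{"grip":0.3,"delta_pos":[0,0,0],"rotation":[0,0,0]},{"grip":0.25,"delta_pos":[0,0,0],"rotation":[0,0,0]},{"grip":0.25,"delta_pos":[0,0,0],"rotation":[0,0,0]}]'
python3 -m creep '[{"grip":0.25,"delta_pos":[0,0,-0.2],"rotation":[0,0,0]},{"grip":0.25,"delta_pos":[0,0,-0.6],"rotation":[0,0,0]},{"grip":0.25,"delta_pos":[0,0,-1],"rotation":[0,0,0]},{"grip":0.25,"delta_pos":[0,0,-1],"rotation":[0,0,0]}]'
python3 -m creep '[{"grip":0.25,"delta_pos":[-0.5,0,0],"rotation":[0,0,0]},{"grip":0.25,"delta_pos":[-1,0,0],"rotation":[0,0,0]},{"grip":0.25,"delta_pos":[-1,0,0],"rotation":[0,0,0]},{"grip":0.25,"delta_pos":[-1,0,0],"rotation":[0,0,0]}]'
python3 - <<'E'
from h import *
s=snap('wrist','w8.png');p,r=tool();print(p)
E
```

```text
clock: 12.65
tool_pos: [0.4936, -0.2551, 0.1321]
orientation: [-180.0, 0.0, -110.1]
force: [-0.2, 0.8, 0.2]
opening: 0.0649
gripper_force: 0.0
clock: 13.05
tool_pos: [0.4963, -0.2562, 0.2381]
orientation: [-179.4, 0.0, -110.1]
force: [-0.6, 0.2, -0.4]
opening: 0.0656
gripper_force: 0.0
clock: 13.45
tool_pos: [0.5283, -0.16, 0.2319]
orientation: [180.0, 0.0, -110.0]
force: [-0.9, -0.3, -0.5]
opening: 0.0658
gripper_force: 0.0
[ 0.52797571 -0.16085274  0.23191572]
```

View pics/w8.png

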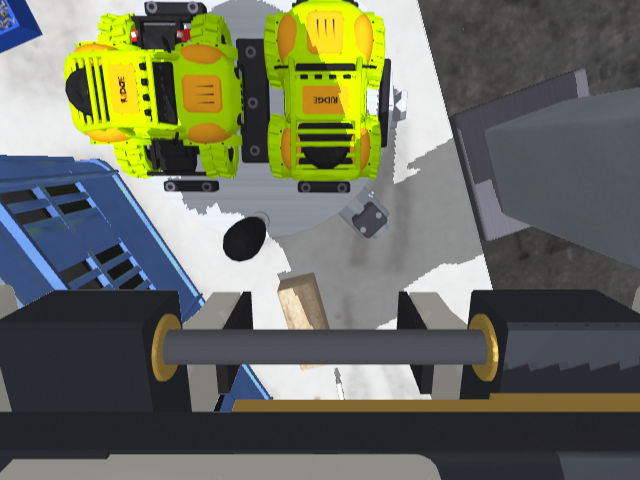

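The wrist view shows the shell on the bare chassis: roof text at (322,99), tail edge at row ~181, and tyres showing evenly at x≈268 and 383. The finished car is unchanged; its shell already sat crosswise in the first picture.

```bash
python3 - <<'E'
from h import *
s=snap('wrist');
c=np.array([.494,-.2575]);ax=np.array([np.cos(np.radians(-110.1)),np.sin(np.radians(-110.1))]);ay=np.array([ax[1],-ax[0]])
for n,uv,z in[('roof',(324,98),.13),('tail',(326,181),.104),('fendL',(283,155),.1),('fendR',(367,155),.1),('tyreL',(269,160),.07),('tyreR',(383,160),.07),('windL',(291,54),.124),('windR',(359,54),.124)]:
    w=ray(s,uv,z)[:2]-c;print(n,np.round([w@ax*1000,w@ay*1000],1))
a=snap('side')['color'][170:300,255:375];cv2.imwrite('pics/c9.png',cv2.resize(a,None,fx=4.5,fy=4.5,interpolation=cv2.INTER_CUBIC)[:,:,::-1])
E
```

```text
roof [-4.3  0. ]
tail [-54.8   1.4]
fendL [-37.6 -28.1]
fendR [-37.6  29.5]
tyreL [-42.3 -42.1]
tyreR [-42.2  45.1]
windL [ 20.3 -19.2]
windR [20.3 20.4]
```

View pics/c9.png

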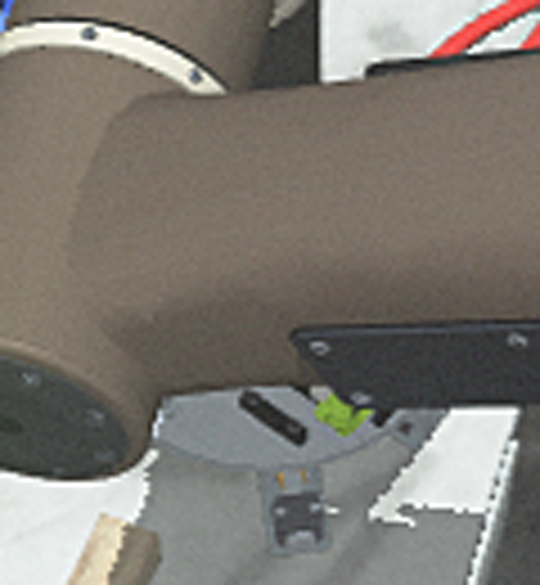

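The shell is within about 2 mm lengthwise and 1 mm crosswise, and square. The side view is blocked by the arm but adds no doubt. Handing in.

```bash
python3 -c "
from plant import ctrl
print(ctrl.close_job())"
```

```text
the job is handed in; nothing more can be done
None
```

I turned the dial a quarter turn so the bare chassis rests in its detent at the pointer, set the loose shell on it (measured about 2 mm off lengthwise, 1 mm crosswise, and square), and handed the job in at about 13.5 s; no verdict was returned.

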